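# Load a square tube into the spring clamp of a welding jig

### The job

Take the longest of the three square steel tubes out of the rack, lay it down flat on the bare table and let go of it. Then take it again, press the jig's spring-loaded jaw back with it, without ramming the jaw, and lower it between the guides until it lies flat on the jig's base plate, clamped between jaw and fence. Leave the tube there, and leave everything else where it is.

Things in the scene. Friction and masses are not known exactly. Their poses are not given: they have to be found in the camera images.
- tube_mid (a point): Centre (half-way along, on the axis) of the longest tube: a hollow square steel tube 40 x 40 mm, 150 mm long, wall 2.5 mm, 0.35 to 0.58 kg, both ends alike, all four sides alike. Axis z runs along its length, x and y are square to its sides. It starts standing upright, loose, in one of the three rack pockets.
- rack: Grey open box 208 (x) x 72 (y) x 65 mm high, fixed to the table, origin under its centre, with two cross walls that make three pockets in a row along x, centres at x = -68, 0 and 68; walls and floor 5 mm, a pocket about 62 x 62 mm inside. A tube stands upright in each; the longest sticks out 90 mm. Rack and jig stand left and right (either way round); the table between them is bare.
- tube_b_mid (a point): Centre of a like tube 105 mm long, upright in another pocket. Stays in its pocket.
- tube_c_mid (a point): Centre of a like tube 80 mm long, upright in another pocket. Stays in its pocket.
- jig: Spring clamp jig, fixed to the table: dark steel base plate 280 (x) x 100 (y) x 12 mm, origin under its centre. On it, in mm in this frame: a low adjustable fence block at the -x end, 25 long, top z = 34, its face locked somewhere at x = -103 to -97 (not measured); the sprung jaw (jaw); behind it a blue spring housing, x = 108 to 136, top z = 76. A clamped tube lies flat along x.
- jig_nest (a point): Where a clamped tube's centre lies (give or take 3 mm in x with the fence): jig x = -25, y = 0, z = 32; axes as the jig's. Two pairs of side guides stand at jig x = -95 to -65 and 25 to 55, 46 mm clear between them (y = -23 to 23), upright to z = 28, with flared lips above up to z = 38 that open to about 60 mm. Between x = -65 and 25 the sides are open for fingers.
- jaw (a joint): Travel of the sprung jaw in m along the jig's +x, 0 at rest (face at jig x = 25), 0.032 against its hard stop (face at x = 57, which leaves 4 to 10 mm more than the tube's length), 0.022 to 0.028 with the tube clamped. The spring pushes it towards the fence: 8 N at rest, 13 N at 0.025, 14.4 N at the stop. It springs back at once when let go.
- jaw_face (a point): Middle of the jaw's flat face (42 mm wide, from z = 13 to z = 71 in the jig's frame), which looks to the jig's -x towards the fence. Moves with the jaw.
- chipping_hammer: a hammer lying beyond the work area, 240 long. A bystander, loose.
- wire_brush: a brush lying beyond the work area, 200 long. A bystander, loose.
- stud_plate_a: a steel plate 75 x 50 x 8 with an upright stud, near the robot on its left; origin under its centre. A bystander, loose.
- stud_plate_b: a steel plate 75 x 50 x 8 with an upright stud, near the robot on its right; origin under its centre. A bystander, loose.
- paste_tin: an upright tin, 66 diameter, 110 high, on the left; origin under its centre. A bystander, loose.
- angle_magnet: an L-shaped welding magnet 100 x 25 x 100 high; origin under its centre. A bystander, loose.
Things that resemble listed ones, but are neither listed nor needed, are in the scene too. What is shaped like the part that bears tube_mid but green is not meant.

How it is judged:
On the way, in this order (a step that is already met when the one before it is completed fails the run):
1. the longest tube lies flat on the table, let go of (angle between tube_mid's own z axis and vertical between 1.5 and 1.64 rad and height (world z) of tube_mid below 0.026 m and contact force between the fingers and tube below 0.3 N and linear speed of tube below 0.02 m/s), for 0.2 s.
2. the jaw is pressed back with the tube (value of joint jaw above 0.015 m and contact force between tube and jaw above 3 N), for 0.1 s.
At the end, for the whole second after the job is handed in: The longest tube lies at rest along the jig's x (within 0.06 rad), its centre at x = -25 +-6, y = 0 +-6, z = 32 +-4 mm in the jig's frame, the jaw at 19 to 31 mm; jaw and fence each press on it with over 4 N; the two other tubes still stand upright (x of tube_mid in the frame of jig between -0.031 and -0.019 m and y of tube_mid in the frame of jig between -0.006 and 0.006 m and z of tube_mid in the frame of jig between 0.028 and 0.036 m and angle between the z axis of tube_mid and the x axis of jig, either way round below 0.06 rad and value of joint jaw between 0.019 and 0.031 m and contact force between tube and jaw above 4 N and contact force between tube and fence above 4 N and linear speed of tube below 0.01 m/s and angle between each of tube_b_mid, tube_c_mid's own z axis and vertical below 0.25 rad); the robot touches nothing.
It fails at once if the jaw is rammed: more than 60 N on it (contact force between anything else and jaw above 60 N).
It fails at once if one of the two shorter tubes is moved more than 30 mm (distance of any of tube_b_mid, tube_c_mid from where it was at the start of the episode above 0.03 m).
It fails at once if a bystander is moved more than 40 mm (distance of any of chipping_hammer, wire_brush, stud_plate_a, stud_plate_b, paste_tin, angle_magnet from where it was at the start of the episode above 0.04 m).
It also fails if it takes over 72 s, if anything falls off the work surface, if the arm or the gripper's body presses on something with over 40 N, if the wrist force passes 120 N, or if a joint passes its speed limit or range.

### The arm

A 6-joint arm with a two-finger parallel gripper is mounted at the origin on the work surface. World frame = base frame: x ahead of the robot, y to its left, z up, the work surface at z = 0. Lengths are in m, angles in rad, forces in N, time in s.
With the tool pointing down it reaches from about 0.425 to 0.925 m from the base axis. Payload 12.5 kg.
Tool frame: the origin (TCP) lies on the centre line of the jaws, within the pads' length; the fingertips stand 22 mm ahead of it and the grasp point (between the pads) lies 3 mm ahead of it; z points along the fingers, x is the direction in which the jaws open and shut, and the axes are right-handed (so a half turn about z gives the same grasp; the last joint's range is limited). The gripper opens to 85 mm and grips with 20 to 120 N. Pads are 22 mm wide; open, the fingers measure 114 mm over their backs; the gripper's body (76 mm by 85 mm) begins 54 mm behind the grasp point. The pads swing forward as they close: fully open they stand 13 mm farther back than shut.
Start: joints at [-1.452, 0.491, 1.559, -0, 1.092, -0.106], TCP at [0.139, -0.609, 0.253] pointing down, gripper open.
Joint ranges: [-3.1, 3.1], [-0.84, 2.19], [0.05, 2.79], [-1.13, 4.28], [0.06, 2.93], [-2.69, 2.69]. Speed limits (rad/s): [2.22, 2.22, 2.79, 3.14, 3.14, 3.14].

### API

Orientations are given as a rotation vector (axis times angle).
In Python, from cell import robot gives the robot as it stands. The module is installed in compiled form; this text tells all that it offers.
- The arm moves only by the shell command python3 -m jog 'ROWS' [FORCE]. ROWS is JSON, a list of rows, each a list of 7 numbers: the shift along the world's x, y, z in m, then the turn, a rotation vector about the world's x, y, z in degrees, then the opening, from 0 (shut) to 1 (fully open). In form: [[tx, ty, tz, rx, ry, rz, hand], ...]. A call has 1 to 20 rows; each row shifts and turns the commanded pose from where the row before left it; what a row does not reach is not made up. A row lasts 1/10 s, in which the tool goes at most 50 mm and 8.59 degrees, less where a joint would pass 70% of its speed; a pose out of reach is approached as far as the arm can. A call with a gripper value outside its range is refused whole. The fingers move at their own pace and stop on an object; FORCE is the grip in N (left out, the last holds). Time passes only in rows, so rows that do not move let the fingers close. It gives the time, the measured TCP pose, the force and the opening at its end, in the units of the state.
- robot.state(): the state, without advancing time (a new reading comes with each control period).
- robot.read_camera(name): name is "scene" or "top" or "wrist"; returns the picture (480x640x3 uint8, red, green, blue); there is no depth.
- robot.camera_model(name): a dict with "vertical_fov" (degrees; the focal length in pixels is half the picture's height over the tangent of half this angle, whatever the lens; pixels are square), "cx", "cy" (the principal point, pixels), "k1" (the pictures are not rectified: a ray, as slopes to the right and down, at radius r is drawn at 1 + k1 r^2 times it, then the intrinsics apply), "R" (3x3) and "t" (3): a world point X has camera coordinates R X + t; the wrist camera has in their place "mount" (4x4, takes a point from camera to tool coordinates, whose origin is the TCP and whose axes are the tool frame's). Camera axes: x right, y down, z forward; pixel columns grow to the right and rows downward; lengths in m; the calibration is good to about 2 mm. A picture is of the moment at which its call begins: read the wrist's pose just before it. camera_model takes no time and is no camera call.
- robot.finish_job(): hands the job in, once; it reports no verdict.
The state is a dict: "clock": time; "q": joint angles; "qvel": joint speeds; "joint_efforts": joint torques, N m; "ee_pos": TCP position; "ee_rot": TCP orientation; "contact_force": force on the tool from outside, world axes, zero at the start; "torque": the same for the moment, N m; "finger_gap": finger opening in m.
Only numpy, scipy, OpenCV 4.12 (cv2) and the standard library are available. Lean on these libraries where they do the work, as an engineer would, in place of code of your own. Each camera call takes 0.05 s, during which the arm holds its last target. There are 200 camera calls.

## Working session

There is one attempt and no reset: what is moved stays moved. The work goes in short steps, Python scripts to look and compute and a shell command to move; the robot and the scene stay as the last step left them, time stands still between calls to the robot, and variables do not carry over. Pictures are saved under pics/ and viewed, about 8 in all and at most 12, crops included, and the job is handed in when it is done.

```bash
mkdir -p pics; cat > h.py <<'E'
import numpy as np, cv2
from cell import robot
from scipy.spatial.transform import Rotation as Rn
def K(m):
    f=240/np.tan(np.radians(m["vertical_fov"])/2); return f,m["cx"],m["cy"],m["k1"]
def pose(name):
    m=robot.camera_model(name)
    if name=="wrist":
        s=robot.state(); T=np.eye(4); T[:3,:3]=Rn.from_rotvec(s["ee_rot"]).as_matrix(); T[:3,3]=s["ee_pos"]
        M=T@np.array(m["mount"]); return m,M[:3,:3],M[:3,3]
    R=np.array(m["R"]); return m,R.T,-R.T@np.array(m["t"])
def snap(name,fn=None):
    P=pose(name); im=np.array(robot.read_camera(name))[:,:,::-1].copy()
    if fn: cv2.imwrite("pics/"+fn,im)
    return im,P
def ray(P,uv):
    m,R,c=P; f,cx,cy,k=K(m); d=(np.atleast_2d(uv).astype(float)-[cx,cy])/f; x=d.copy()
    for _ in range(20): x=d/(1+k*(x**2).sum(1,keepdims=True))
    return c,np.c_[x,np.ones(len(x))]@R.T
def onz(P,uv,z):
    c,d=ray(P,uv); return c+d*((z-c[2])/d[:,2])[:,None]
def proj(P,X):
    m,R,c=P; f,cx,cy,k=K(m); p=(np.atleast_2d(X)-c)@R; x=p[:,:2]/p[:,2:]
    return x*(1+k*(x**2).sum(1,keepdims=True))*f+[cx,cy]
E
python3 - <<'E'
from h import *
a,P=snap("top","top1.png"); b,Q=snap("scene","scene1.png")
for n in("top","scene","wrist"):
    m=robot.camera_model(n);print(n,m["vertical_fov"],m["k1"],pose(n)[2])
cv2.imwrite("pics/both.png",cv2.resize(np.hstack([a,b]),(800,300)))
s=robot.state();print(s)
E
```

```text
top 43.15947803921685 -0.05933864239522429 [0.34435098 0.07607061 1.50952392]
scene 43.097059322244164 -0.07825909861426035 [ 1.12463584 -0.71038819  1.03838773]
wrist 69.8056570800822 -0.0008016425079134285 [ 0.20980266 -0.59291434  0.37357771]
{'clock': 0.1, 'q': array([-1.45155115e+00,  4.91516670e-01,  1.55938503e+00, -3.33094574e-06,
        1.09168965e+00, -1.05613820e-01]), 'qvel': array([ 0.0005735 , -0.00094569, -0.00067478, -0.0010867 , -0.00146339,
       -0.0001427 ]), 'joint_efforts': array([ 3.97382362e-03, -6.19446659e+01, -2.62026197e+01,  2.25084207e-06,
        2.94144753e-03, -2.69441259e-06]), 'ee_pos': array([ 0.13934809, -0.60909161,  0.25277655]), 'ee_rot': array([-2.45610057e+00,  1.95774873e+00,  1.11982627e-03]), 'contact_force': array([ 0.14251073, -0.37199633, -0.01035514]), 'torque': array([-0.05333055, -0.00263549, -0.00407919]), 'finger_gap': 0.08536045147884472}
```

View pics/top1.png

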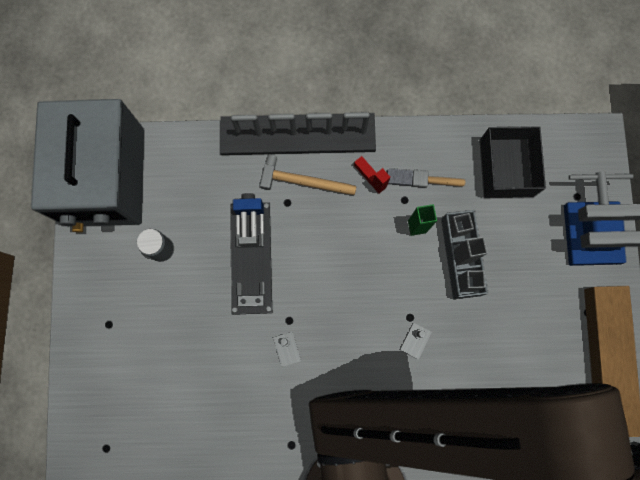

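View pics/scene1.png

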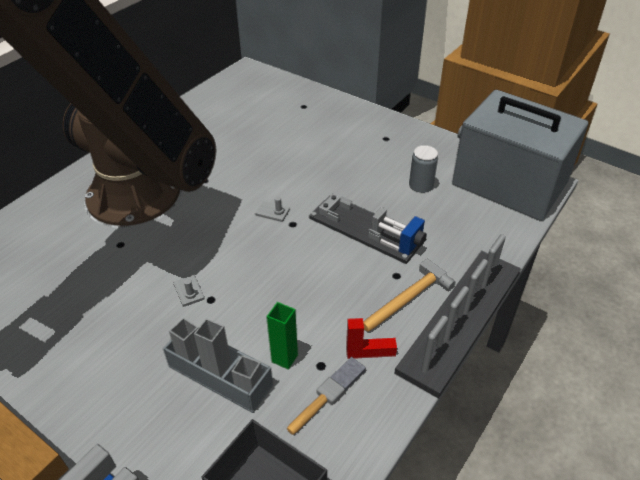

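The top view shows the rack at right (about 465,255, long side roughly along world x) and the jig at left (250,257), with its fence at the bottom and blue housing at the top. Candidates in the rack in the top view are (462,222), (470,248) and (470,282). The middle one looks tallest in the scene view (211,322). The green tube at (422,220) is a decoy. I'll confirm with one enlarged crop and take rough positions.

```bash
python3 - <<'E'
from h import *
a=cv2.imread("pics/top1.png"); b=cv2.imread("pics/scene1.png"); P=pose("top");Q=pose("scene")
A=cv2.resize(a[195:315,400:500],None,fx=4,fy=4,interpolation=cv2.INTER_CUBIC)
B=cv2.resize(b[295:415,160:290],None,fx=3,fy=3,interpolation=cv2.INTER_CUBIC)
c=np.zeros((480,790,3),np.uint8);c[:,:400]=A;c[:360,400:]=B;cv2.imwrite("pics/crop.png",c)
print("rack corners",onz(P,[[445,213],[473,211],[487,293],[457,298]],.065).round(3).tolist())
print("jig corners",onz(P,[[232,201],[270,201],[272,313],[232,313]],.012).round(3).tolist())
print("stud etc",onz(P,[[287,350],[416,340],[422,222],[375,178]],.01).round(3).tolist())
E
```

```text
rack corners [[0.669, -0.239, 0.065], [0.673, -0.309, 0.065], [0.47, -0.33, 0.065], [0.46, -0.256, 0.065]]
jig corners [[0.725, 0.288, 0.012], [0.722, 0.192, 0.012], [0.439, 0.19, 0.012], [0.441, 0.289, 0.012]]
stud etc [[0.348, 0.155, 0.01], [0.364, -0.162, 0.01], [0.659, -0.192, 0.01], [0.777, -0.077, 0.01]]
```

View pics/crop.png

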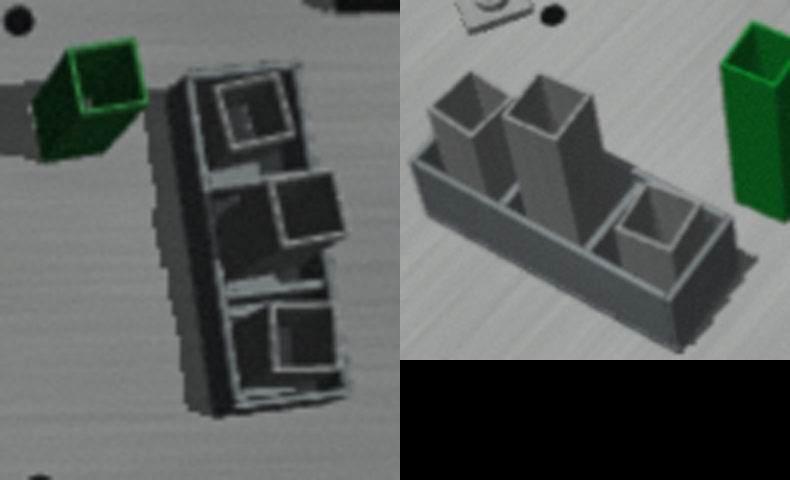

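Confirmed: the middle tube, crop corners (268,184),(330,170),(346,232),(286,247), stands clearly taller than its grey neighbours, so it is the longest. Next I'll triangulate its top.

```bash
python3 - <<'E'
from h import *
P=pose("top");Q=pose("scene")
A=np.array([[268,184],[330,170],[346,232],[286,247]])/4+[400,195]
B=(np.array([[505,110],[540,75],[592,95],[552,137]])-[400,0])/3+[160,295]
a=onz(P,A-.4,.155);b=onz(Q,B-.4,.155)
for n,x in(("top",a),("scene",b)):
    print(n,x.mean(0).round(4),[round(np.degrees(np.arctan2(*(x[(i+1)%4]-x[i])[1::-1]))%90,1) for i in range(4)],[round(np.linalg.norm(x[(i+1)%4]-x[i]),4) for i in range(4)])
s=robot.state();R=Rn.from_rotvec(s["ee_rot"]).as_matrix();print(R.round(3).tolist()); print(np.array(robot.camera_model("wrist")["mount"]).round(3).tolist())
E
```

```text
top [ 0.5689 -0.2873  0.155 ] [np.float64(11.4), np.float64(10.7), np.float64(12.6), np.float64(12.4)] [np.float64(0.0369), np.float64(0.0367), np.float64(0.0358), np.float64(0.0374)]
scene [ 0.572  -0.2857  0.155 ] [np.float64(1.8), np.float64(11.1), np.float64(2.2), np.float64(2.8)] [np.float64(0.0321), np.float64(0.037), np.float64(0.0374), np.float64(0.0368)]
[[0.223, -0.975, -0.0], [-0.975, -0.223, 0.001], [-0.001, -0.0, -1.0]]
[[1.0, 0.001, 0.0, -0.0], [-0.001, 0.959, 0.285, -0.072], [-0.0, -0.285, 0.959, -0.121], [0.0, 0.0, 0.0, 1.0]]
```

```bash
python3 -m jog '[[0.01,0.01,0,0,0,0,1],[0.025,0.022,0,0,0,-0.5,1],[0.025,0.022,0,0,0,-0.5,1],[0.025,0.022,0,0,0,-0.5,1],[0.025,0.022,0,0,0,0,1],[0.025,0.022,0,0,0,0,1],[0.025,0.022,0,0,0,0,1],[0.025,0.022,0,0,0,0,1],[0.025,0.022,0,0,0,0,1],[0.025,0.022,0,0,0,0,1],[0.025,0.022,0,0,0,0,1],[0.025,0.022,0,0,0,0,1],[0.025,0.022,0,0,0,0,1],[0.025,0.022,0,0,0,0,1],[0.011,0.009,0,0,0,0,1],[0,0,0,0,0,0,1]]' 40
python3 -m jog '[[0,0,0,0.6,-2.5,0,1],[0,0,0,1.12,-5.5,0,1],[0,0,0,1.12,-5.5,0,1],[0,0,0,1.12,-5.5,0,1],[0,0,0,1.12,-5.5,0,1],[0,0,0,1.12,-5.5,0,1],[0,0,0,1.12,-5.5,0,1],[0,0,0,1.12,-5.5,0,1],[0,0,0,0.6,-2.5,0,1],[0,0,0,0,0,0,1]]'
python3 -c "
from h import *
s=robot.state();print(Rn.from_rotvec(s['ee_rot']).as_matrix().round(3).tolist(),s['q'].round(2),s['contact_force'].round(1))"
```

```text
clock: 1.7
ee_pos: [0.4862, -0.3027, 0.2532]
ee_rot: [-2.433, 1.987, 0.0]
contact_force: [-0.6, -0.3, -0.8]
finger_gap: 0.0855
clock: 2.7
ee_pos: [0.4838, -0.3051, 0.2527]
ee_rot: [-1.905, 1.565, -0.633]
contact_force: [-0.4, -0.2, -0.1]
finger_gap: 0.0855
[[0.196, -0.701, 0.685], [-0.98, -0.137, 0.141], [-0.005, -0.7, -0.714]] [-0.95  0.36  2.01  1.14  0.78 -0.44] [-0.4 -0.2 -0.1]
```

```bash
python3 -m jog '[[0,0,-0.01,0,0,0,1],[0,0,-0.015,0,0,0,1],[0,0,-0.008,0,0,0,1],[0,0,0,0,0,0,1]]'
python3 - <<'E'
from h import *
im,P=snap("wrist","w1.png")
y=np.radians(11.5);u=np.array([np.cos(y),np.sin(y),0])*.02;v=np.array([-np.sin(y),np.cos(y),0])*.02
c=np.array([.570,-.2865,.155])
X=np.array([c+u+v,c+u-v,c-u-v,c-u+v])
p=proj(P,np.r_[X,[[.570,-.2865,.132]]]);print(p.round(0).tolist())
for q in p: cv2.circle(im,tuple(int(t) for t in q.round()),3,(0,0,255),-1)
cv2.imwrite("pics/w1m.png",im)
E
```

```text
clock: 3.1
ee_pos: [0.4851, -0.3043, 0.2196]
ee_rot: [-1.907, 1.563, -0.631]
contact_force: [-0.5, 0.7, 0.7]
finger_gap: 0.0857
[[294.0, 197.0], [350.0, 197.0], [352.0, 247.0], [291.0, 248.0], [322.0, 237.0]]
```

View pics/w1m.png

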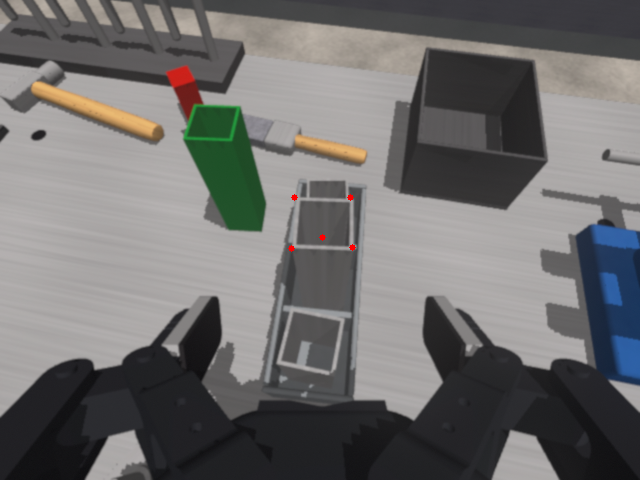

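The projected tube-top corners (294,197)…(291,248) sit right on the tube rim and it's centred between the fingers. I'll grasp it.

```bash
python3 -m jog '[[0.005,0.001,-0.005,0,0,0,1],[0.01,0.0022,-0.0104,0,0,0,1],[0.01,0.0022,-0.0104,0,0,0,1],[0.01,0.0022,-0.0104,0,0,0,1],[0.01,0.0022,-0.0104,0,0,0,1],[0.01,0.0022,-0.0104,0,0,0,1],[0.01,0.0022,-0.0104,0,0,0,1],[0.01,0.0022,-0.0104,0,0,0,1],[0.008,0.0016,-0.008,0,0,0,1],[0,0,0,0,0,0,1],[0,0,0,0,0,0,0],[0,0,0,0,0,0,0],[0,0,0,0,0,0,0],[0,0,0,0,0,0,0],[0,0,0,0,0,0,0],[0,0,0,0,0,0,0],[0,0,0,0,0,0,0],[0,0,0,0,0,0,0]]' 60
```

```text
clock: 4.95
ee_pos: [0.5685, -0.2867, 0.1352]
ee_rot: [-1.907, 1.561, -0.635]
contact_force: [-1.3, -1.2, 6.3]
finger_gap: 0.0393
```

```bash
python3 -m jog '[[0,0,0.003,0,0,0,0],[0,0,0.006,0,0,0,0],[0,0,0.01,0,0,0,0],[0,0,0.015,0,0,0,0],[0,0,0.015,0,0,0,0],[0,0,0.015,0,0,0,0],[0,0,0.015,0,0,0,0],[0,0,0.015,0,0,0,0],[0,0,0.015,0,0,0,0],[0,0,0.015,0,0,0,0],[0,0,0.015,0,0,0,0],[0,0,0.015,0,0,0,0],[0,0,0.006,0,0,0,0],[0,0,0,0,0,0,0]]'
python3 - <<'E'
from h import *
im,P=snap("wrist","w2.png")
b,Q=snap("scene","s2.png")
s=robot.state();print(s["contact_force"].round(1),s["q"].round(2),s["finger_gap"])
cv2.imwrite("pics/c2.png",np.hstack([cv2.resize(im,(400,300)),cv2.resize(b,(400,300))]))
E
```

```text
clock: 6.35
ee_pos: [0.5682, -0.2861, 0.295]
ee_rot: [-1.908, 1.561, -0.634]
contact_force: [0.4, 0.3, -4.3]
finger_gap: 0.0394
[-0.4  0.2 -4.3] [-0.79  0.37  1.85  1.05  0.75 -0.16] 0.039437580945566375
```

View pics/c2.png

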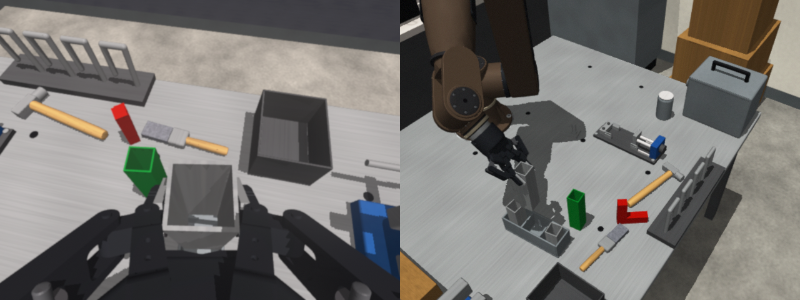

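```bash
python3 -m jog '[[0.001,0.01,0,0,0,0,0],[0.002,0.022,0,0,0,-1,0],[0.003,0.024,0,0,0,-1,0],[0.003,0.024,0,0,0,-1,0],[0.003,0.024,0,0,0,-1,0],[0.003,0.024,0,0,0,-1,0],[0.003,0.024,0,0,0,-1,0],[0.003,0.024,0,0,0,-1,0],[0.003,0.024,0,0,0,-1,0],[0.003,0.024,0,0,0,-1,0],[0.003,0.024,0,0,0,-1,0],[0.002,0.024,0,0,0,-1,0],[0.001,0.014,0,0,0,-0.6,0],[0,0,0,0,0,0,0]]'
python3 -m jog '[[0,0,0,0,3,0,0],[0,0,0,0,6,0,0],[0,0,0,0,6,0,0],[0,0,0,0,6,0,0],[0,0,0,0,6,0,0],[0,0,0,0,6,0,0],[0,0,0,0,6,0,0],[0,0,0,0,6,0,0],[0,0,0,0,6,0,0],[0,0,0,0,6,0,0],[0,0,0,0,6,0,0],[0,0,0,0,6,0,0],[0,0,0,0,6,0,0],[0,0,0,0,6,0,0],[0,0,0,0,5,0,0],[0,0,0,0,2,0,0],[0,0,0,0,0,0,0]]'
python3 -c "
from h import *
s=robot.state();print(Rn.from_rotvec(s['ee_rot']).as_matrix().round(3).tolist(),s['q'].round(2),s['contact_force'].round(1),s['ee_pos'])"
```

```text
clock: 7.85
ee_pos: [0.6006, 0.0022, 0.2936]
ee_rot: [-1.765, 1.767, -0.714]
contact_force: [0.0, 0.0, -4.4]
finger_gap: 0.0397
clock: 9.55
ee_pos: [0.6031, 0.0039, 0.2931]
ee_rot: [1.821, -1.834, -0.68]
contact_force: [0.6, 0.1, -5.4]
finger_gap: 0.0396
[[-0.014, -0.77, -0.638], [-1.0, -0.001, 0.023], [-0.018, 0.638, -0.769]] [-0.09  0.69  1.21 -0.04  1.93  1.49] [ 0.6  0.1 -5.4] [0.60306199 0.00389354 0.29313947]
```

```bash
python3 -m jog '[[0,0,-0.01,0,2,0,0],[0,0,-0.02,0,2.5,0,0],[0,0,-0.025,0,0,0,0],[0,0,-0.025,0,0,0,0],[0,0,-0.025,0,0,0,0],[0,0,-0.025,0,0,0,0],[0,0,-0.025,0,0,0,0],[0,0,-0.025,0,0,0,0],[0,0,-0.025,0,0,0,0],[0,0,-0.02,0,0,0,0],[0,0,-0.015,0,0,0,0],[0,0,-0.008,0,0,0,0],[0,0,0,0,0,0,0],[0,0,0,0,0,0,0]]'
python3 -c "
from h import *
b,Q=snap('scene','s3.png')
P=proj(Q,[.55,0,.05])[0].astype(int); c=b[max(P[1]-110,0):P[1]+110,max(P[0]-130,0):P[0]+130]
cv2.imwrite('pics/s3c.png',cv2.resize(c,None,fx=2.5,fy=2.5))
s=robot.state();print(Rn.from_rotvec(s['ee_rot']).as_matrix().round(3)[2],s['contact_force'].round(1),s['ee_pos'])"
```

```text
clock: 10.95
ee_pos: [0.603, 0.0038, 0.0476]
ee_rot: [1.767, -1.786, -0.734]
contact_force: [-0.5, 0.4, -5.5]
finger_gap: 0.0393
[-0.012  0.695 -0.719] [ 1.3 -0.  -5.6] [0.60302266 0.00376908 0.04780167]
```

View pics/s3c.png

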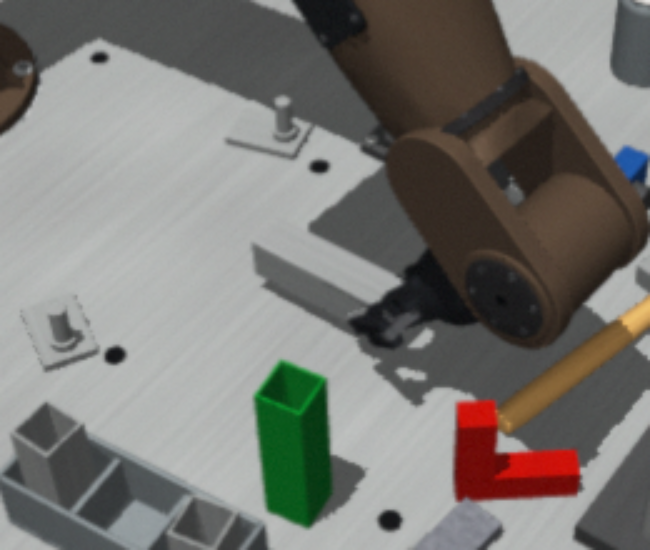

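```bash
python3 -m jog '[[0,0,-0.004,0,0,0,0],[0,0,-0.004,0,0,0,0],[0,0,-0.004,0,0,0,0],[0,0,-0.003,0,0,0,0],[0,0,-0.002,0,0,0,0],[0,0,0,0,0,0,0],[0,0,0,0,0,0,0]]'
```

```text
clock: 11.7
ee_pos: [0.6026, 0.0038, 0.0299]
ee_rot: [1.767, -1.785, -0.735]
contact_force: [0.5, -0.8, -3.7]
finger_gap: 0.0394
```

```bash
python3 -m jog '[[0,0,-0.002,0,0,0,0],[0,0,-0.002,0,0,0,0],[0,0,0,0,0,0,0],[0,0,0,0,0,0,0]]'
```

```text
clock: 12.1
ee_pos: [0.6026, 0.0038, 0.0259]
ee_rot: [1.767, -1.785, -0.735]
contact_force: [0.1, -2.0, -4.4]
finger_gap: 0.0397
```

```bash
python3 -m jog '[[0,0,-0.0015,0,0,0,0],[0,0,-0.0015,0,0,0,0],[0,0,0,0,0,0,0],[0,0,0,0,0,0,0]]'
```

```text
clock: 12.5
ee_pos: [0.6027, 0.0038, 0.0233]
ee_rot: [1.767, -1.785, -0.735]
contact_force: [2.3, 0.6, 2.3]
finger_gap: 0.0391
```

```bash
python3 -m jog '[[0,0,0,0,0,0,1],[0,0,0,0,0,0,1],[0,0,0,0,0,0,1],[0,0,0,0,0,0,1],[0,0,0,0,0,0,1],[0,0,0,0,0,0,1],[0.004,0,0.004,0,0,0,1],[0.01,0,0.01,0,0,0,1],[0.015,0,0.015,0,0,0,1],[0.015,0,0.02,0,0,0,1],[0.01,0,0.03,0,0,0,1],[0,0,0.04,0,-3,0,1],[0,0,0.04,0,-6,0,1],[-0.01,0,0.04,0,-6,0,1],[-0.01,0,0.03,0,-6,0,1],[-0.01,0,0.01,0,-6,0,1],[-0.01,0,0,0,-6,0,1],[-0.01,0,0,0,-6,0,1],[-0.01,0,0,0,-5,0,1],[0,0,0,0,0,0,1]]'
python3 -c "
from h import *
s=robot.state();print(Rn.from_rotvec(s['ee_rot']).as_matrix().round(3).tolist(),s['contact_force'].round(1),s['ee_pos'])
im,P=snap('wrist','w4.png')
from h import *
"
```

```text
clock: 14.5
ee_pos: [0.5949, 0.004, 0.2633]
ee_rot: [-2.208, 2.214, 0.02]
contact_force: [0.4, 0.3, 0.7]
finger_gap: 0.0856
[[-0.002, -1.0, 0.001], [-1.0, 0.002, 0.019], [-0.019, -0.001, -1.0]] [0.4 0.3 0.7] [0.59488945 0.00395943 0.26332821]
```

View pics/w4.png

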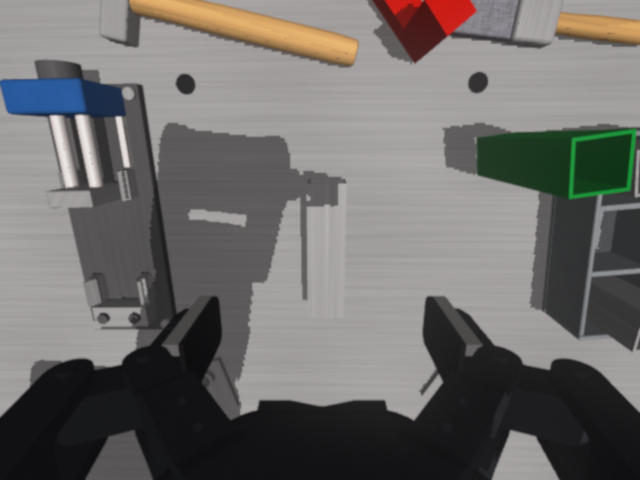

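```bash
python3 - <<'E'
from h import *
P=pose("wrist")
print(onz(P,[[309,180],[346,182],[344,318],[308,318]],.04).round(4).tolist())
E
python3 -c "
import cv2
a=cv2.imread('pics/w4.png');a=cv2.cvtColor(a,cv2.COLOR_BGR2GRAY)
for r in (215,240,265,290): print(r,a[r,298:356].tolist())
for c in (322,338): print(c,a[170:190,c].tolist(),a[308:326,c].tolist())"
```

```text
[[0.6262, 0.0208, 0.04], [0.6243, -0.016, 0.04], [0.4728, -0.0165, 0.04], [0.4725, 0.0239, 0.04]]
215 [157, 149, 122, 98, 91, 91, 92, 98, 124, 153, 166, 169, 170, 171, 171, 171, 170, 168, 168, 169, 170, 169, 166, 166, 167, 168, 169, 173, 176, 176, 172, 168, 166, 165, 165, 165, 167, 168, 169, 170, 170, 169, 168, 170, 173, 172, 171, 166, 159, 155, 154, 154, 155, 155, 154, 154, 155, 155]
240 [159, 159, 151, 124, 99, 93, 92, 96, 115, 149, 165, 168, 169, 169, 170, 171, 169, 167, 166, 167, 167, 166, 166, 165, 166, 167, 168, 171, 174, 174, 169, 166, 164, 164, 165, 166, 166, 167, 167, 168, 168, 167, 169, 171, 171, 170, 168, 162, 157, 156, 156, 156, 156, 156, 156, 156, 157, 156]
265 [162, 161, 153, 125, 101, 94, 94, 94, 109, 144, 162, 165, 166, 168, 168, 169, 168, 165, 165, 166, 165, 163, 163, 164, 165, 166, 167, 169, 170, 170, 167, 164, 164, 165, 166, 166, 166, 165, 166, 166, 166, 167, 168, 170, 169, 168, 166, 161, 159, 159, 159, 158, 159, 159, 159, 160, 159, 159]
290 [164, 164, 164, 156, 127, 102, 96, 96, 106, 134, 155, 162, 163, 164, 166, 167, 167, 165, 164, 164, 164, 163, 161, 163, 164, 165, 165, 166, 168, 167, 165, 163, 164, 165, 165, 165, 163, 163, 164, 166, 166, 167, 169, 169, 168, 167, 165, 163, 163, 163, 163, 163, 163, 164, 163, 164, 163, 163]
322 [159, 157, 139, 105, 93, 92, 92, 92, 92, 90, 92, 92, 91, 90, 91, 92, 92, 93, 92, 92] [164, 164, 165, 165, 164, 164, 165, 165, 165, 164, 161, 159, 159, 160, 159, 159, 160, 160]
338 [160, 161, 159, 157, 157, 154, 137, 106, 93, 92, 93, 96, 102, 122, 144, 149, 149, 150, 149, 149] [167, 167, 167, 167, 167, 167, 168, 167, 168, 166, 162, 159, 159, 159, 159, 159, 161, 161]
```

Step 1 looks done: the tube lies flat with its top face at columns 307–345, rows 180–318, so its centre is about (0.549, 0.003) and it runs along world x. I'll regrasp it from above.

```bash
python3 -m jog '[[-0.006,0,-0.01,-0.5,0,0,1],[-0.01,-0.001,-0.025,-0.6,0,0,1],[-0.01,0,-0.03,0,0,0,1],[-0.01,0,-0.03,0,0,0,1],[-0.01,0,-0.03,0,0,0,1],[0,0,-0.03,0,0,0,1],[0,0,-0.03,0,0,0,1],[0,0,-0.025,0,0,0,1],[0,0,-0.015,0,0,0,1],[0,0,-0.01,0,0,0,1],[0,0,0,0,0,0,1],[0,0,0,0,0,0,0],[0,0,0,0,0,0,0],[0,0,0,0,0,0,0],[0,0,0,0,0,0,0],[0,0,0,0,0,0,0],[0,0,0,0,0,0,0],[0,0,0,0,0,0,0],[0,0,0,0,0,0,0]]' 90
python3 -m jog '[[0,0,0.004,0,0,0,0],[0,0,0.01,0,0,0,0],[0,0,0.02,0,0,0,0],[0,0,0.03,0,0,0,0],[0,0,0.03,0,0,0,0],[0,0,0.03,0,0,0,0],[0,0,0.02,0,0,0,0],[0,0,0.01,0,0,0,0],[0,0,0,0,0,0,0]]'
python3 -c "
from h import *
s=robot.state();print(Rn.from_rotvec(s['ee_rot']).as_matrix().round(3).tolist(),s['contact_force'].round(1),s['torque'].round(2),s['ee_pos'])"
```

```text
clock: 16.45
ee_pos: [0.551, 0.0028, 0.028]
ee_rot: [-2.219, 2.224, -0.0]
contact_force: [-0.6, 1.4, 6.5]
finger_gap: 0.0388
clock: 17.35
ee_pos: [0.5507, 0.0028, 0.1821]
ee_rot: [-2.218, 2.224, -0.001]
contact_force: [0.1, -0.6, -6.0]
finger_gap: 0.0388
[[-0.003, -1.0, 0.001], [-1.0, 0.003, -0.0], [0.0, -0.001, -1.0]] [ 0.1 -0.6 -6. ] [-0.03  0.   -0.  ] [0.55074791 0.00278219 0.18214242]
```

```bash
python3 -m jog '[[0,0.01,0.003,0,0,0,0],[0,0.02,0.005,0,0,0,0],[0,0.025,0.005,0,0,0,0],[0,0.025,0.005,0,0,0,0],[0,0.02,0,0,0,0,0],[0,0.015,0,0,0,0,0],[0,0,0,0,0,0,0],[0,0,0,0,0,0,0]]'
python3 -c "
from h import *
im,P=snap('wrist','w5.png');np.save('w5.npy',np.r_[P[1].ravel(),P[2]])
c=im[60:400,60:360];cv2.imwrite('pics/w5c.png',cv2.resize(c,None,fx=1.75,fy=1.75,interpolation=cv2.INTER_CUBIC))
print(P[2],robot.state()['ee_pos'])"
```

```text
clock: 18.15
ee_pos: [0.5503, 0.118, 0.1982]
ee_rot: [2.218, -2.222, -0.003]
contact_force: [-0.1, -0.3, -4.1]
finger_gap: 0.0388
[0.62290363 0.11806434 0.31874467] [0.55041566 0.11755092 0.19833383]
```

View pics/w5c.png

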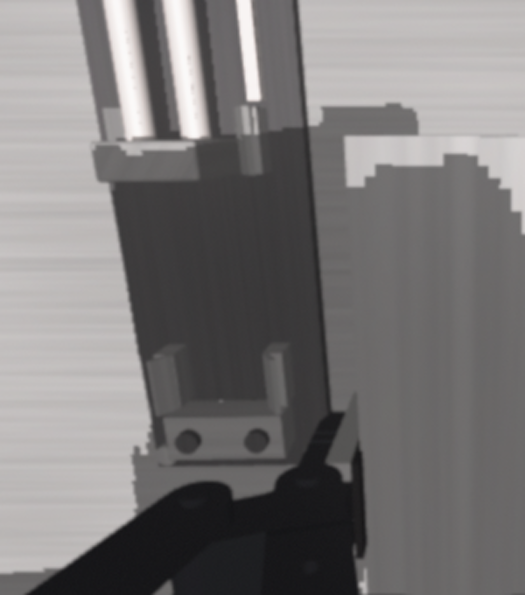

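```bash
python3 - <<'E'
from h import *
v=np.load("w5.npy");P=(robot.camera_model("wrist"),v[:9].reshape(3,3),v[9:])
def o(n,pts,z):
    for q in onz(P,np.array(pts)/1.75+60-.3,z): print(n,z,q.round(4).tolist())
o("fence top edge",[[168,417],[284,415]],.034)
o("fence back edge",[[298,460],[165,464]],.034)
o("fence bottom edge",[[177,402],[281,402]],.012)
o("plate left edge",[[112,185],[150,420]],.012)
o("plate right edge",[[293,0],[310,200],[326,405]],.012)
o("jaw bottom",[[97,182],[198,180]],.013)
o("jaw top-face edge",[[95,148],[197,148]],.071)
o("jaw back top",[[97,141]],.071)
o("guide R near jaw, lip end",[[240,174],[262,174]],.038)
o("guide fence R end",[[265,350],[290,345]],.038)
o("guide fence L end",[[150,357],[187,345]],.038)
im=cv2.cvtColor(cv2.imread("pics/w5.png"),cv2.COLOR_BGR2GRAY)
for c in(165,180,195):print(c,"rows 280-310",im[282:304,c].tolist())
for c in(130,150,165):print(c,"rows 130-170",im[134:170,c].tolist())
for r in(200,240):print(r,"L",im[r,120:150].tolist(),"R",im[r,230:256].tolist())
E
```

```text
fence top edge 0.034 [0.4808, 0.2695, 0.034]
fence top edge 0.034 [0.4818, 0.209, 0.034]
fence back edge 0.034 [0.4554, 0.2037, 0.034]
fence back edge 0.034 [0.4531, 0.275, 0.034]
fence bottom edge 0.012 [0.479, 0.2749, 0.012]
fence bottom edge 0.012 [0.4789, 0.217, 0.012]
plate left edge 0.012 [0.5976, 0.2913, 0.012]
plate left edge 0.012 [0.468, 0.2916, 0.012]
plate right edge 0.012 [0.6811, 0.1941, 0.012]
plate right edge 0.012 [0.5901, 0.1928, 0.012]
plate right edge 0.012 [0.4771, 0.1921, 0.012]
jaw bottom 0.013 [0.5992, 0.298, 0.013]
jaw bottom 0.013 [0.6001, 0.2476, 0.013]
jaw top-face edge 0.071 [0.6169, 0.2624, 0.071]
jaw top-face edge 0.071 [0.6169, 0.2218, 0.071]
jaw back top 0.071 [0.6196, 0.2611, 0.071]
guide R near jaw, lip end 0.038 [0.6046, 0.2175, 0.038]
guide R near jaw, lip end 0.038 [0.6046, 0.2075, 0.038]
guide fence R end 0.038 [0.5193, 0.2141, 0.038]
guide fence R end 0.038 [0.5219, 0.2015, 0.038]
guide fence L end 0.038 [0.5157, 0.2717, 0.038]
guide fence L end 0.038 [0.522, 0.2525, 0.038]
165 rows 280-310 [65, 66, 66, 65, 65, 65, 65, 66, 67, 71, 74, 77, 78, 7
[... 640 characters left out ...]
rows 130-170 [229, 228, 224, 202, 155, 130, 138, 167, 183, 184, 177, 157, 122, 109, 107, 107, 106, 106, 106, 106, 105, 105, 105, 104, 103, 102, 101, 98, 90, 77, 66, 63, 63, 63, 63, 62]
200 L [188, 188, 188, 187, 187, 187, 186, 176, 135, 85, 63, 61, 60, 61, 61, 59, 61, 60, 62, 62, 62, 61, 60, 60, 60, 60, 60, 61, 61, 61] R [59, 59, 59, 60, 59, 59, 61, 59, 54, 46, 46, 66, 92, 104, 106, 106, 107, 106, 106, 106, 106, 106, 106, 105, 106, 106]
240 L [185, 185, 185, 185, 185, 185, 184, 184, 185, 185, 185, 185, 185, 184, 173, 132, 83, 60, 59, 59, 60, 59, 59, 59, 60, 60, 60, 60, 59, 59] R [57, 57, 57, 57, 57, 58, 58, 58, 58, 58, 57, 53, 44, 40, 56, 87, 103, 106, 106, 106, 106, 106, 107, 107, 106, 106]
```

```bash
python3 - <<'E'
from h import *
v=np.load("w5.npy");P=(robot.camera_model("wrist"),v[:9].reshape(3,3),v[9:])
im=cv2.cvtColor(cv2.imread("pics/w5.png"),cv2.COLOR_BGR2GRAY)
for c in(265,275,320,350):print(c,im[128:146,c].tolist())
print(im[200,240:275].tolist());print(im[200,350:420].tolist()); print(im[140,350:420].tolist())
print("jaw face",onz(P,[[115,163.4],[150,162.9],[172,162.6]],.071).round(4).tolist())
print("fence",onz(P,[[165,298.2],[180,298.2],[195,298]],.034).round(4).tolist())
print("tube end",onz(P,[[275,137],[320,137],[350,137]],.210).round(4).tolist())
print("plate",onz(P,[[128,200],[135,240],[237.5,200],[240.5,240]],.012).round(4).tolist())
E
```

```text
265 [108, 109, 109, 110, 109, 109, 110, 111, 116, 148, 184, 194, 194, 194, 194, 194, 193, 194]
275 [109, 110, 110, 110, 109, 110, 111, 111, 117, 150, 189, 199, 200, 200, 200, 200, 200, 200]
320 [190, 191, 192, 191, 190, 192, 193, 191, 187, 191, 205, 210, 210, 210, 210, 210, 210, 209]
350 [190, 191, 193, 191, 191, 192, 193, 191, 183, 178, 191, 203, 206, 206, 207, 207, 206, 206]
[46, 66, 92, 104, 106, 106, 107, 106, 106, 106, 106, 106, 106, 105, 106, 106, 107, 106, 107, 107, 108, 108, 108, 108, 108, 108, 108, 108, 108, 109, 109, 109, 109, 110, 110]
[110, 110, 110, 111, 111, 111, 110, 111, 111, 111, 111, 112, 112, 130, 174, 197, 201, 202, 202, 201, 203, 203, 205, 205, 206, 206, 206, 207, 206, 206, 206, 205, 205, 205, 204, 199, 196, 195, 195, 195, 195, 194, 195, 195, 195, 195, 194, 195, 195, 195, 195, 194, 194, 194, 194, 194, 194, 194, 194, 193, 194, 193, 194, 192, 193, 193, 193, 193, 193, 193]
[206, 207, 209, 209, 210, 210, 210, 210, 210, 210, 211, 212, 212, 213, 212, 212, 211, 210, 210, 209, 209, 209, 209, 209, 210, 211, 212, 212, 213, 214, 214, 214, 214, 213, 212, 212, 212, 209, 202, 192, 189, 188, 188, 188, 188, 188, 188, 188, 188, 188, 188, 188, 188, 188, 188, 188, 188, 188, 188, 188, 188, 187, 188, 188, 187, 188, 188, 188, 188, 188]
jaw face [[0.6039, 0.2639, 0.071], [0.6042, 0.2392, 0.071], [0.6044, 0.2236, 0.071]]
fence [[0.4806, 0.261, 0.034], [0.4805, 0.2474, 0.034], [0.4807, 0.2337, 0.034]]
tube end [[0.6223, 0.1322, 0.21], [0.6223, 0.1185, 0.21], [0.6223, 0.1095, 0.21]]
plate [[0.567, 0.2926, 0.012], [0.5294, 0.2922, 0.012], [0.5669, 0.1939, 0.012], [0.5292, 0.1938, 0.012]]
```

```bash
python3 -m jog '[[-0.003,0.01,0,0,0,0,0],[-0.005,0.02,0,0,0,0,0],[-0.005,0.025,0,0,0,0,0],[-0.005,0.025,0,0,0,0,0],[-0.005,0.025,0,0,0,0,0],[-0.005,0.015,0,0,0,0,0],[0,0.005,-0.01,0,0,0,0],[0,0,-0.02,0,0,0,0],[0,0,-0.025,0,0,0,0],[0,0,-0.025,0,0,0,0],[0,0,-0.015,0,0,0,0],[0,0,-0.008,0,0,0,0],[0,0,0,0,0,0,0],[0,0,0,0,0,0,0]]'
python3 -c "
from h import *
im,P=snap('wrist','w6.png');np.save('w6.npy',np.r_[P[1].ravel(),P[2]])
c=im[60:360,170:470];cv2.imwrite('pics/w6c.png',cv2.resize(c,None,fx=2,fy=2,interpolation=cv2.INTER_CUBIC))
print(P[2],robot.state()['ee_pos'])"
```

```text
clock: 19.6
ee_pos: [0.523, 0.2426, 0.0963]
ee_rot: [2.218, -2.224, -0.001]
contact_force: [-0.1, 0.4, -4.6]
finger_gap: 0.039
[0.59532209 0.24255201 0.21700095] [0.5230319  0.24270662 0.09657634]
```

View pics/w6c.png

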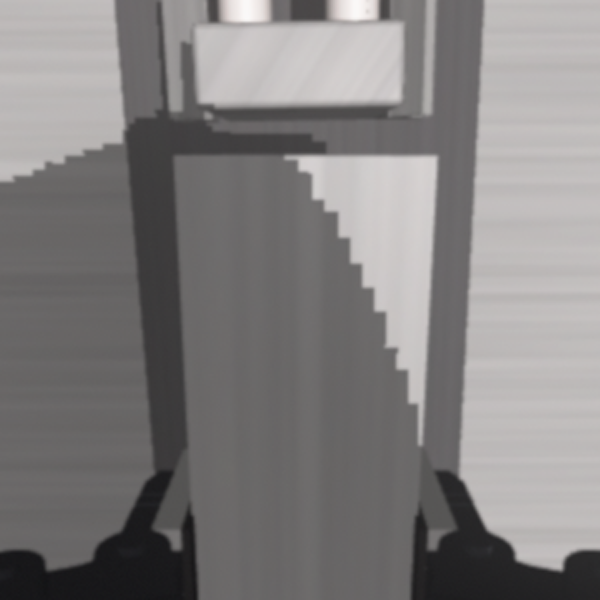

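```bash
python3 - <<'E'
from h import *
v=np.load("w6.npy");P=(robot.camera_model("wrist"),v[:9].reshape(3,3),v[9:])
def o(n,pts,z):
    print(n,[q.round(4).tolist()[:2] for q in onz(P,np.array(pts)/2+[170,60]-.25,z)])
o("tube",[[173.5,154.5],[438,154.5],[187,400],[426,400]],.108)
o("jaw",[[197,106],[403,104],[194,26],[404,22]],.071)
o("plate",[[128,130],[155,470],[478,130],[461,470]],.012)
E
```

```text
tube [[0.595, 0.2624], [0.5949, 0.2222], [0.5553, 0.2624], [0.5552, 0.2221]]
jaw [[0.6042, 0.2639], [0.6045, 0.2228], [0.6188, 0.2638], [0.6194, 0.2232]]
plate [[0.6014, 0.2924], [0.4958, 0.2915], [0.6012, 0.1933], [0.4956, 0.1914]]
```

Tube (173–438, 155 in the crop, centre y ≈ 0.2423) is centred on the jaw and plate (y ≈ 0.2425) and parallel to within 0.6°. The tube end is 9 mm short of the jaw. I'll lower it to just above the fence and lips, then press slowly.

```bash
python3 -m jog '[[0,0,-0.006,0,0,0.3,0],[0,0,-0.01,0,0,0.3,0],[0,0,-0.007,0,0,0,0],[0,0,-0.003,0,0,0,0],[0.003,0,0,0,0,0,0],[0.003,0,0,0,0,0,0],[0.002,0,0,0,0,0,0],[0.001,0,0,0,0,0,0],[0.001,0,0,0,0,0,0],[0.001,0,0,0,0,0,0],[0.001,0,0,0,0,0,0],[0,0,0,0,0,0,0]]' 110
python3 -m jog '[[0.002,0,0,0,0,0,0],[0.002,0,0,0,0,0,0],[0.002,0,0,0,0,0,0],[0.002,0,0,0,0,0,0],[0,0,0,0,0,0,0]]'
```

```text
clock: 20.85
ee_pos: [0.5333, 0.2427, 0.07]
ee_rot: [2.228, -2.21, -0.004]
contact_force: [-8.1, 0.4, 0.2]
finger_gap: 0.039
clock: 21.35
ee_pos: [0.5411, 0.2428, 0.0699]
ee_rot: [2.228, -2.209, -0.004]
contact_force: [-9.5, 0.4, -0.1]
finger_gap: 0.0387
```

```bash
python3 -m jog '[[0.002,0,0,0,0,0,0],[0.002,0,0,0,0,0,0],[0.002,0,0,0,0,0,0],[0.002,0,0,0,0,0,0],[0.002,0,0,0,0,0,0],[0.002,0,0,0,0,0,0],[0.002,0,0,0,0,0,0],[0.002,0,0,0,0,0,0],[0.002,0,0,0,0,0,0],[0.0015,0,0,0,0,0,0],[0,0,0,0,0,0,0],[0,0,0,0,0,0,0]]'
python3 - <<'E'
from h import *
im,P=snap('wrist','w7.png');s=robot.state();print(s['contact_force'].round(1),s['torque'].round(2),s['ee_pos'])
g=cv2.cvtColor(im,cv2.COLOR_BGR2GRAY)
c=im[20:320,170:470];cv2.imwrite('pics/w7c.png',cv2.resize(c,None,fx=2,fy=2,interpolation=cv2.INTER_CUBIC))
np.save('w7.npy',np.r_[P[1].ravel(),P[2]])
b,Q=snap('scene','s7.png')
E
```

```text
clock: 22.55
ee_pos: [0.5598, 0.2429, 0.0699]
ee_rot: [2.228, -2.208, -0.006]
contact_force: [-14.3, 2.3, 2.7]
finger_gap: 0.0388
[-12.9   1.5   3.1] [0.37 1.64 0.35] [0.55980484 0.24296873 0.06996255]
```

```bash
python3 - <<'E'
from h import *
b=cv2.imread('pics/s7.png');P=proj(pose("scene"),[.57,.24,.05])[0].astype(int);print(P)
c=b[P[1]-60:P[1]+60,P[0]-80:P[0]+80];B=cv2.resize(c,None,fx=3.75,fy=3.75,interpolation=cv2.INTER_CUBIC)
a=cv2.imread('pics/w7.png')[20:320,220:420]
A=cv2.resize(a,(200,300))
o=np.zeros((450,800,3),np.uint8);o[:,:600]=B[:450,:600];o[:300,600:]=A;cv2.imwrite('pics/c7.png',o)
E
```

```text
[361 213]
```

View pics/c7.png

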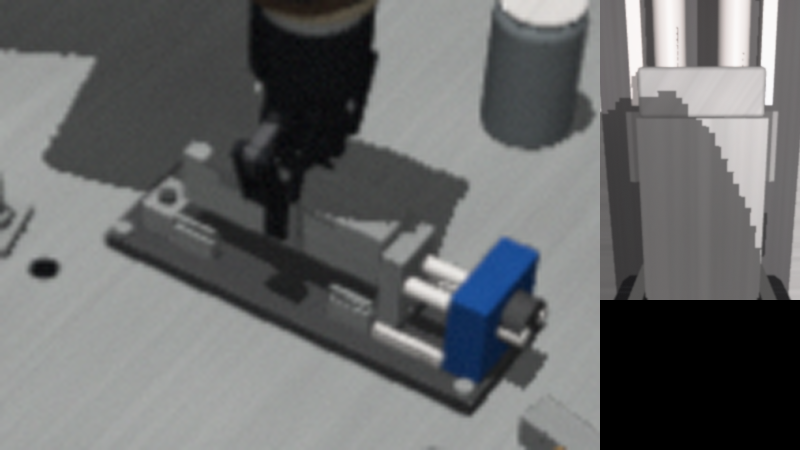

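```bash
python3 - <<'E'
from h import *
v=np.load("w7.npy");P=(robot.camera_model("wrist"),v[:9].reshape(3,3),v[9:])
g=cv2.cvtColor(cv2.imread("pics/w7.png"),cv2.COLOR_BGR2GRAY)
for c in(270,300,350,365):print(c,g[126:146,c].tolist())
for r in(134,135,136,137):print(r,onz(P,[[320,r]],.082).round(4).tolist(),onz(P,[[320,r]],.071).round(4).tolist())
print("tube edges",onz(P,[[258,137],[390,137],[264,260],[382,260]],.082).round(4).tolist())
E
```

```text
270 [111, 111, 111, 111, 111, 110, 110, 108, 104, 98, 93, 91, 99, 108, 111, 111, 110, 111, 110, 110]
300 [110, 110, 110, 110, 110, 109, 109, 107, 102, 97, 92, 90, 100, 109, 112, 112, 112, 113, 112, 112]
350 [208, 207, 207, 208, 208, 208, 208, 204, 192, 173, 151, 145, 171, 198, 206, 206, 205, 205, 206, 206]
365 [209, 209, 209, 208, 207, 205, 202, 195, 181, 163, 145, 143, 174, 203, 209, 210, 210, 210, 210, 209]
134 [[0.6327, 0.2443, 0.082]] [[0.6327, 0.2443, 0.071]]
135 [[0.6325, 0.2443, 0.082]] [[0.6324, 0.2443, 0.071]]
136 [[0.6322, 0.2443, 0.082]] [[0.6321, 0.2443, 0.071]]
137 [[0.6319, 0.2443, 0.082]] [[0.6318, 0.2443, 0.071]]
tube edges [[0.6317, 0.263, 0.082], [0.6321, 0.2232, 0.082], [0.5921, 0.2628, 0.082], [0.5925, 0.2232, 0.082]]
```

No slip: the tube's rear end is at about 0.4818 and the fence face at 0.4806. I'll push 1.5 mm more, then lower in stages.

```bash
python3 -m jog '[[0.001,0,0,0,0,0,0],[0.0005,0,0,0,0,0,0],[0,0,0,0,0,0,0]]'
python3 -m jog '[[0,0,-0.002,0,0,0,0],[0,0,-0.003,0,0,0,0],[0,0,-0.003,0,0,0,0],[0,0,-0.003,0,0,0,0],[0,0,0,0,0,0,0]]'
```

```text
clock: 22.95
ee_pos: [0.5613, 0.243, 0.0699]
ee_rot: [2.228, -2.208, -0.006]
contact_force: [-14.2, 1.0, 3.3]
finger_gap: 0.0388
clock: 23.45
ee_pos: [0.561, 0.2427, 0.0584]
ee_rot: [2.227, -2.207, -0.006]
contact_force: [-13.9, 0.8, 0.6]
finger_gap: 0.0388
```

```bash
python3 -m jog '[[0,0,-0.002,0,0,0,0],[0,0,-0.003,0,0,0,0],[0,0,-0.003,0,0,0,0],[0,0,-0.003,0,0,0,0],[0,0,0,0,0,0,0]]'
python3 -m jog '[[0,0,-0.002,0,0,0,0],[0,0,-0.002,0,0,0,0],[0,0,-0.001,0,0,0,0],[0,0,0,0,0,0,0],[0,0,0,0,0,0,0]]'
```

```text
clock: 23.95
ee_pos: [0.561, 0.2426, 0.0474]
ee_rot: [2.227, -2.207, -0.006]
contact_force: [-13.8, 0.6, 0.2]
finger_gap: 0.0385
clock: 24.45
ee_pos: [0.561, 0.2427, 0.0427]
ee_rot: [2.227, -2.207, -0.006]
contact_force: [-14.4, -0.5, 0.8]
finger_gap: 0.0386
```

```bash
python3 -m jog '[[0,0,-0.001,0,0,0,0],[0,0,-0.001,0,0,0,0],[0,0,0,0,0,0,0]]'
python3 -m jog '[[0,0,-0.0005,0,0,0,0],[0,0,-0.0005,0,0,0,0],[0,0,0,0,0,0,0]]'
```

```text
clock: 24.75
ee_pos: [0.5611, 0.2427, 0.0407]
ee_rot: [2.227, -2.208, -0.006]
contact_force: [-13.9, -0.3, 2.1]
finger_gap: 0.0386
clock: 25.05
ee_pos: [0.5612, 0.2427, 0.0401]
ee_rot: [2.227, -2.208, -0.006]
contact_force: [-14.5, 0.3, 4.4]
finger_gap: 0.039
```

```bash
python3 -m jog '[[0,0,-0.0005,0,0,0,0],[0,0,0,0,0,0,0],[-0.001,0,0,0,0,0,0],[-0.001,0,0,0,0,0,0],[-0.0005,0,0,0,0,0,0],[0,0,0,0,0,0,0]]'
```

```text
clock: 25.65
ee_pos: [0.5598, 0.2427, 0.04]
ee_rot: [2.229, -2.21, -0.003]
contact_force: [-10.2, -0.3, 6.0]
finger_gap: 0.0388
```

```bash
python3 -m jog '[[0,0,0,0,0,0,0.3],[0,0,0,0,0,0,1],[0,0,0,0,0,0,1],[0,0,0,0,0,0,1],[0,0,0,0,0,0,1],[0,0,0,0,0,0,1],[0,0,0,0,0,0,1]]'
python3 -m jog '[[0,0,0.005,0,0,0,1],[0,0,0.015,0,0,0,1],[0,0,0.025,0,0,0,1],[0,0,0.03,0,0,0,1],[-0.005,0,0.03,0,0,0,1],[-0.015,-0.01,0.03,0,0,0,1],[-0.02,-0.02,0.03,0,0,0,1],[-0.01,-0.02,0.01,0,0,0,1],[0,-0.02,0,0,0,0,1],[0,-0.02,0,0,0,0,1],[0,-0.01,0,0,0,0,1],[0,0,0,0,0,0,1]]'
python3 - <<'E'
from h import *
im,P=snap('wrist','w8.png');b,Q=snap('scene','s8.png')
np.save('w8.npy',np.r_[P[1].ravel(),P[2]])
c=b[140:290,280:460]
o=np.zeros((500,800,3),np.uint8);o[:300]=np.hstack([cv2.resize(im,(400,300)),cv2.resize(b,(400,300))])[:300]
o=np.hstack([cv2.resize(im[:,:400],(400,480)),cv2.resize(c,(400,333),interpolation=cv2.INTER_CUBIC).__class__ is None and None or np.vstack([cv2.resize(c,(400,333),interpolation=cv2.INTER_CUBIC),cv2.resize(b[290:420,150:350],(400,147))])])
cv2.imwrite('pics/c8.png',o);print(robot.state()['contact_force'],robot.state()['ee_pos'])
E
```

```text
clock: 26.35
ee_pos: [0.5612, 0.2428, 0.0394]
ee_rot: [2.23, -2.212, -0.002]
contact_force: [-0.9, 0.3, -0.7]
finger_gap: 0.0853
clock: 27.55
ee_pos: [0.5112, 0.142, 0.2152]
ee_rot: [2.228, -2.214, -0.001]
contact_force: [-0.3, 1.1, 0.7]
finger_gap: 0.0853
[-0.07526417 -0.3181261   0.9512694 ] [0.51121088 0.14312379 0.2147412 ]
```

View pics/c8.png

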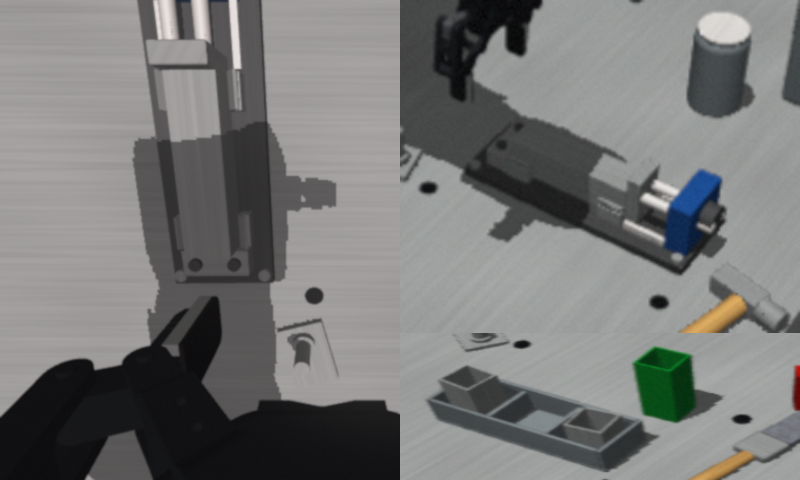

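The picture shows the tube between the guides, with its +x end at (161–215, 69) against the jaw and its rear end at the fence around row 250. The two short tubes are still upright in their pockets. I'll check the numbers.

```bash
python3 - <<'E'
from h import *
v=np.load("w8.npy");P=(robot.camera_model("wrist"),v[:9].reshape(3,3),v[9:])
g=cv2.cvtColor(cv2.imread("pics/w8.png"),cv2.COLOR_BGR2GRAY)
for c in(195,205,215):print(c,g[236:262,c].tolist(), g[60:76,c].tolist())
for r in(100,180,220):print(r,g[r,158:180].tolist(),g[r,205:240].tolist())
print("end+x",onz(P,[[161,69],[215,69]],.052).round(4).tolist())
print("side edges z.052",onz(P,[[165.5,100],[220.5,100],[173,180],[228,180]],.052).round(4).tolist())
print("jaw front top",onz(P,[[149,65],[207,64]],.071).round(4).tolist())
for r in(244,247,250,253):print(r,onz(P,[[205,r]],.052).round(4).tolist(),onz(P,[[205,r]],.034).round(4).tolist())
E
```

```text
195 [88, 88, 88, 88, 88, 87, 87, 87, 87, 88, 88, 87, 88, 88, 87, 87, 87, 88, 88, 87, 86, 77, 59, 44, 44, 48] [156, 156, 148, 129, 101, 72, 61, 60, 71, 107, 144, 153, 153, 153, 153, 152]
205 [88, 88, 88, 88, 88, 88, 88, 89, 87, 88, 87, 87, 87, 87, 88, 88, 87, 88, 88, 88, 88, 87, 87, 87, 87, 87] [153, 153, 146, 127, 99, 71, 63, 62, 73, 110, 148, 157, 158, 158, 158, 158]
215 [88, 88, 89, 88, 89, 88, 89, 88, 88, 88, 89, 88, 88, 88, 88, 89, 89, 89, 89, 89, 89, 88, 88, 88, 87, 87] [72, 72, 73, 72, 72, 72, 72, 72, 74, 89, 108, 113, 116, 121, 125, 129]
100 [117, 125, 126, 125, 126, 127, 129, 139, 152, 158, 158, 159, 159, 160, 160, 161, 162, 160, 159, 157, 156, 157] [157, 157, 158, 157, 157, 156, 157, 158, 159, 159, 158, 152, 129, 97, 77, 73, 72, 72, 72, 73, 71, 71, 73, 81, 91, 99, 101, 100, 105, 124, 140, 143, 133, 122, 138]
180 [86, 87, 84, 74, 61, 51, 50, 49, 51, 50, 49, 50, 50, 51, 51, 50, 56, 72, 85, 88, 88, 88] [86, 87, 87, 87, 87, 87, 87, 86, 87, 87, 87, 88, 87, 88, 90, 90, 89, 88, 85, 71, 58, 54, 53, 53, 53, 54, 53, 54, 54, 54, 53, 51, 49, 48, 48]
220 [87, 87, 87, 88, 87, 87, 87, 87, 83, 69, 56, 50, 50, 50, 51, 60, 72, 76, 74, 72, 73, 75] [89, 88, 87, 87, 87, 87, 88, 88, 88, 87, 86, 86, 87, 87, 88, 88, 88, 90, 89, 89, 90, 86, 75, 62, 55, 54, 53, 53, 54, 53, 53, 54, 57, 66, 70]
end+x [[0.6308, 0.2638, 0.052], [0.6311, 0.2232, 0.052]]
side edges z.052 [[0.6091, 0.2631, 0.052], [0.6094, 0.2207, 0.052], [0.548, 0.2644, 0.052], [0.5483, 0.2193, 0.052]]
jaw front top [[0.6302, 0.2638, 0.071], [0.6311, 0.2232, 0.071]]
244 [[0.4931, 0.2431, 0.052]] [[0.4873, 0.2494, 0.034]]
247 [[0.4903, 0.2433, 0.052]] [[0.4844, 0.2497, 0.034]]
250 [[0.4876, 0.2436, 0.052]] [[0.4815, 0.25, 0.034]]
253 [[0.4848, 0.2438, 0.052]] [[0.4786, 0.2502, 0.034]]
```

```bash
python3 -c "
from cell import robot
print(robot.finish_job())"
```

```text
the job is handed in; nothing more can be done
None
```

I carried out both steps and handed the job in at about 28 s; no verdict is reported.

**What I did**
- I took the longest tube (middle pocket) with the tool tilted 45°, turned it over, laid it flat on the bare table and let go. The wrist picture then showed it lying flat along world x.
- I regrasped it from above and pressed the jaw back at about 20 mm/s. The highest force I read was about 14.5 N.
- I lowered it between the guides onto the base plate, eased it towards the fence and released it. Then I moved the arm clear.

**Last checks**

| Item | Measured from the camera |
|---|---|
| Tube's jaw end | x ≈ 0.631; 0.6306 expected for a tube against the fence |
| Jaw travel | about 26.5 mm |
| Tube centre, y | about 0.243, within 1 mm of the jig axis |
| Tube direction | within 1° of the jig axis |
| Other two tubes | still upright in their pockets |
| Tool force after retreating | about 1 N or less (sensor noise), gripper open and well away |

**Not checked directly:**
- The contact forces of jaw and fence on the tube were not measured.
- The edge where the tube meets the fence did not show in the last picture because of shadow. I infer that contact from the position of the jaw end.
- Most bystanders looked unmoved in the pictures, but I did not measure their positions.

No check failed. The measurements agreed to about 1–2 mm.

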